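# Lever open the shielded sample well

### The job

Open the shielded sample well and hold it open, using only the fingertips: push the upright post of the sliding stop towards the lever until its prop stands well clear of the lever, then press the lever's long end down, almost or quite to its rubber bumper, so that the heavy flap at the short end is raised, and finish while still holding the lever down. Do not lift the lever out of its fulcrum or touch the flap with the robot, and leave the things standing round about where they are.

Things in the scene. Friction and masses are not known exactly. Their poses are not given: they have to be found in the camera images.
- well: the fixed sample well on its aluminium bed plate (350 x 100 x 8 mm). Origin on the worktop under the fulcrum; x runs along the plate from the lever's long end (-x) to the grey box (+x), y to the left of that, z up. Guide rails 17 mm high for the sliding stop run along y at x -60 mm, from y -155 to 60 mm.
- fulcrum (a point): pivot point of the lever, 80 mm above the worktop, between two steel cheeks with open-topped U slots; the cheeks are 97 mm tall and span x -20 to 20 mm, y -23 to 23 mm of the well
- box_rim (a point): centre of the mouth of the grey box, 66 mm above the worktop; the box spans x 85 to 165 mm, y -55 to 55 mm of the well and holds two vials
- bumper_top (a point): top of the round rubber bumper (20 mm wide, 34 mm above the worktop) under the lever's long end, at well x -152 mm, y 0
- lever: loose steel lever, bar 240 x 16 x 8 mm, 0.25 kg; origin on its cross pin (60 mm long, 10 mm thick) in the fulcrum's slots. At rest its axes are the well's and the bar slopes up towards -x by 0.30 rad. Long arm (-x) 160 mm to the press pad; short arm (+x) 75 mm to a round nose under the flap's lip. Pressing takes about 2 to 8 N; it comes up again when let go.
- lever_pad (a point): centre of the top face of the round black press pad (34 mm across) at the lever's long end, about 138 mm above the worktop at rest and about 50 mm when the bar meets the bumper (bar sloping down towards -x by 0.25 rad); it goes almost straight down, 148 to 160 mm from the pin along the well's x
- flap (a joint): angle of the heavy steel flap (86 x 116 x 16 mm, about 2.2 kg), hinged at the box's far edge (well x 162 mm): 0 closed, growing as it rises, about 0.43 rad with the lever right down on its bumper; it falls shut by itself. If the lever is pressed with the prop still under it, it rocks on the prop and its pin climbs out of the fulcrum.
- flap_lip (a point): top of the steel lip (26 x 40 x 6 mm) at the flap's near edge, over the lever's short end
- stop (a joint): travel of the sliding stop along the well's +y: 0 to 0.006 m at the start, its prop (18 x 24 mm, top 90 mm above the worktop, at well x -60 mm) being under the lever; 0.042 m is fully clear. About 1.5 N of friction; it stays where it is left.
- stop_post (a point): on the axis of the stop's upright post (16 mm thick, black cap 22 mm thick, top 75 mm above the worktop), 45 mm above the worktop. The post stands at well x -60 mm, y -120 mm plus the stop's travel, outboard of the lever; push it along the well's +y, towards the lever.
- dropper_dark: bystander, loose: small dark dropper bottle, 33 mm wide, 72 mm tall; origin at the centre of its underside; leave it alone
- vial_small: bystander, loose: small capped vial, 22 mm wide, 28 mm tall; origin at the centre of its underside; leave it alone
- beaker_small: bystander, loose: small glass beaker, 58 mm wide, 70 mm tall; origin at the centre of its underside; leave it alone
- kitchen_timer: bystander, loose: flat bench timer, 64 x 68 x 18 mm; origin at the centre of its underside; leave it alone
- slides: bystander, loose: small slide box, 58 x 80 x 24 mm; origin at the centre of its underside; leave it alone
- dish: bystander, loose: petri dish, 89 mm across, 16 mm high; origin at the centre of its underside; leave it alone

How it is judged:
By the outcome, as a careful person would: the job done as asked, in the order asked, and still so for the second after the job is handed in, while the arm keeps its last pose, push and grip.
It also fails if it takes over 40 s, if anything falls off the work surface, if the arm or the gripper's body presses on something with over 40 N, if the wrist force passes 120 N, or if a joint passes its speed limit or range.

### The arm

A 7-joint arm with a two-finger parallel gripper is mounted at the origin on a cart in front of the work surface, level with it; the furniture and walls round the work are solid. World frame = base frame: x ahead of the robot, y to its left, z up, the work surface at z = 0. Lengths are in m, angles in rad, forces in N, time in s.
With the tool pointing down it reaches from about 0.4 to 0.75 m from the base axis. Payload 19.5 kg.
Tool frame: the origin (TCP) lies midway between the tips of the shut fingers; the grasp point (between the pads) lies arm.grip_depth behind it (arm.grip_depth is the distance from the TCP to the grasp point, in m); x points along the fingers, y is the direction in which the jaws open and shut, and the axes are right-handed (so a half turn about x gives the same grasp; the last joint's range is limited). The gripper opens to 85 mm and grips with 20 to 120 N. Pads are 22 mm wide; open, the fingers measure 114 mm over their backs; the gripper's body (76 mm by 85 mm) begins 54 mm behind the grasp point. The pads swing forward as they close: fully open they stand 13 mm farther back than shut.
Start: joints at [1.141, 0.707, -0.028, 1.485, 0.022, 0.951, -0.075], TCP at [0.217, -0.532, 0.203] pointing down, gripper open.
Joint ranges: [-2.71, 2.71], [-0.32, 2.16], [-1.57, 1.52], [0, 2.45], [-1.46, 4.6], [0, 2.02], [-2.83, 2.83]. Speed limits (rad/s): [1.89, 1.89, 2.57, 2.57, 3.01, 3.01, 3.01].

### API

Orientations are given as a unit quaternion [x, y, z, w].
In Python, from cell import arm gives the robot as it stands. The module is installed in compiled form; this text tells all that it offers.
- The arm moves only by the shell command python3 -m handwheel 'ROWS' [FORCE]. ROWS is JSON, one flat list of numbers, 5 for each row, row after row: the shift along the world's x, y, z in m, then the turn about the world's z in units of 8 degrees (1.0 is 8 degrees), then the closure, from 0 (fully open) to 1 (shut). A call has 1 to 8 rows; each row is the pose to reach, as a shift and turn from the pose measured when the call began; what a row does not reach only later rows make up. A row lasts 1/10 s, in which the tool goes at most 50 mm and 8.59 degrees, less where a joint would pass 70% of its speed; a pose out of reach is approached as far as the arm can. A call with a gripper value outside its range is refused whole. The fingers move at their own pace and stop on an object; FORCE is the grip in N (left out, the last holds). Time passes only in rows, so rows that repeat a pose let the fingers close. It gives the time, the measured TCP pose, the force and the opening at its end, in the units of the state.
- arm.get_state(): the state, without advancing time (a new reading comes with each control period).
- arm.camera(name): name is "scene" or "top" or "wrist"; returns a dict with "color" (400x640x3 uint8, red, green, blue), "fx", "fy", "cx", "cy" (pixels), "world_to_cam" (4x4, takes a point from world to camera coordinates). Camera axes: x right, y down, z forward; pixel columns grow to the right and rows downward; lengths in m; the calibration is good to about 2 mm. The wrist camera is an equidistant fisheye: a pixel r from the principal point sees the ray r / f radians off the axis. A picture is of the moment at which its call begins. There is no depth.
- arm.finish_job(): hands the job in, once; it reports no verdict.
The state is a dict: "t": time; "q": joint angles; "qvel": joint speeds; "joint_torque": joint torques, N m; "ee_pos": TCP position; "tcp_rot": TCP orientation; "force": force on the tool from outside, world axes, zero at the start; "moment": the same for the moment, N m; "grip_width": opening from 0.0 (shut) to 1.0 (fully open).
Only numpy, scipy, OpenCV 4.12 (cv2) and the standard library are available. Lean on these libraries where they do the work, as an engineer would, in place of code of your own. Each camera call takes 0.05 s, during which the arm holds its last target. There are 200 camera calls.

## Working session

There is one attempt and no reset: what is moved stays moved. The work goes in short steps, Python scripts to look and compute and a shell command to move; the robot and the scene stay as the last step left them, time stands still between calls to the robot, and variables do not carry over. Pictures are saved under pics/ and viewed, about 8 in all and at most 12, crops included, and the job is handed in when it is done.

```bash
mkdir -p pics; cat > h.py <<'E'
import numpy as np, cv2
from cell import arm
def grab(n,f=None):
    c=arm.camera(n); cv2.imwrite(f or f"pics/{n}.png",c["color"][:,:,::-1]); np.savez(f"pics/{n}.npz",**{k:np.array(c[k]) for k in c}); return c
def load(n): return dict(np.load(f"pics/{n}.npz"))
def cast(c,u,v,z):
    T=c["world_to_cam"]; R=T[:3,:3]; o=-R.T@T[:3,3]
    d=R.T@np.array([(u-c["cx"])/c["fx"],(v-c["cy"])/c["fy"],1.])
    return o+d*(z-o[2])/d[2]
def proj(c,p):
    q=c["world_to_cam"]@np.r_[p,1]; return np.array([c["fx"]*q[0]/q[2]+c["cx"],c["fy"]*q[1]/q[2]+c["cy"]])
E
python3 - <<'E'
from h import *
for n in("top","scene"): c=grab(n); print(n,c["fx"],c["cx"],c["cy"],np.round(c["world_to_cam"],3).tolist())
s=arm.get_state(); print(s["ee_pos"],s["tcp_rot"],s["force"],arm.grip_depth)
E
```

```text
top 410.17647914019585 314.42553589864053 195.3714213910708 [[0.017, -1.0, 0.019, 0.007], [-0.988, -0.019, -0.153, 0.594], [0.153, -0.016, -0.988, 1.003], [0.0, 0.0, 0.0, 1.0]]
scene 425.53200952179463 320.20043711252254 197.2922060018922 [[-0.837, -0.546, 0.007, 0.498], [-0.407, 0.615, -0.675, 0.302], [0.365, -0.568, -0.738, 0.852], [0.0, 0.0, 0.0, 1.0]]
[ 0.21733246 -0.53204556  0.20235703] [-0.69378264 -0.13660931  0.69392946 -0.13588762] [-0.45065329  0.60892961 -0.09086369] 0.0187
```

View pics/top.png

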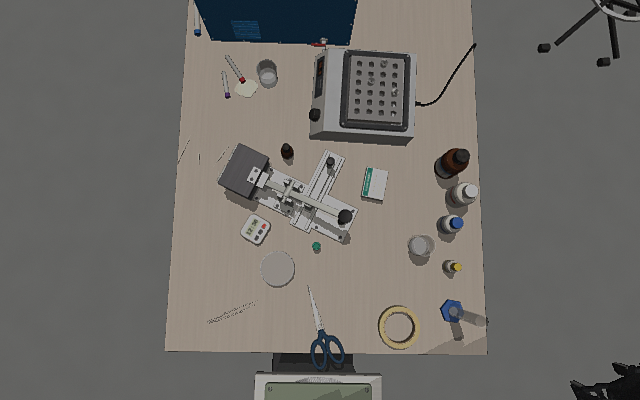

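View pics/scene.png

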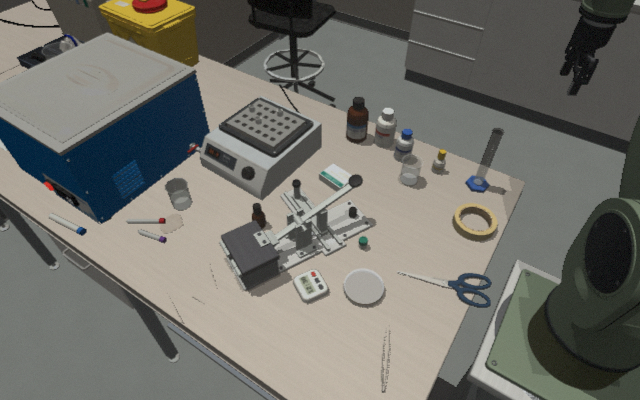

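The top view shows the press pad near (345,217), the stop's post cap near (331,162) and the flap near (245,170). The slide box (375,184) and the dropper (287,151) stand close by. Next I measure these by blobs.

```bash
cat > m.py <<'E'
from h import *
c=load("top"); g=cv2.cvtColor(c["color"],cv2.COLOR_RGB2GRAY)
n,l,s,ce=cv2.connectedComponentsWithStats((g<60).astype(np.uint8))
for i in range(1,n):
    if s[i,4]>15 and 210<ce[i][0]<400 and 130<ce[i][1]<260: print("top",s[i],ce[i].round(1))
d=load("scene"); g=cv2.cvtColor(d["color"],cv2.COLOR_RGB2GRAY)
n,l,s,ce=cv2.connectedComponentsWithStats((g<60).astype(np.uint8))
for i in range(1,n):
    if s[i,4]>15 and 210<ce[i][0]<400 and 160<ce[i][1]<290: print("scene",s[i],ce[i].round(1))
a=cv2.resize(c["color"][130:260,210:400],None,fx=4,fy=4,interpolation=cv2.INTER_CUBIC)
cv2.imwrite("pics/crop1.png",a[:,:,::-1])
E
python3 m.py
```

```text
top [309 131 104  15 822] [361.5 137.7]
top [281 143  13  17 159] [286.6 151.3]
top [326 157   8  12  52] [329.5 162.5]
top [224 158  46  43 198] [253.5 183.3]
top [293 187   7   6  22] [295.8 189.2]
top [361 196  22   5  28] [371.5 198.2]
top [284 201   9   6  33] [288.6 203.3]
top [304 205  11   6  26] [308.6 207.7]
top [338 210  15  15 170] [344.3 216.7]
top [260 224  11  20  20] [265.9 233.5]
scene [242 167  13  13 130] [247.7 172.9]
scene [349 175  13  12  93] [354.6 180.1]
scene [293 180   7   8  49] [295.9 183.4]
scene [252 203  14  26 207] [258.5 215.4]
scene [349 207   8  11  66] [352.2 212. ]
scene [241 256  38  34 627] [260.2 273. ]
```

View pics/crop1.png

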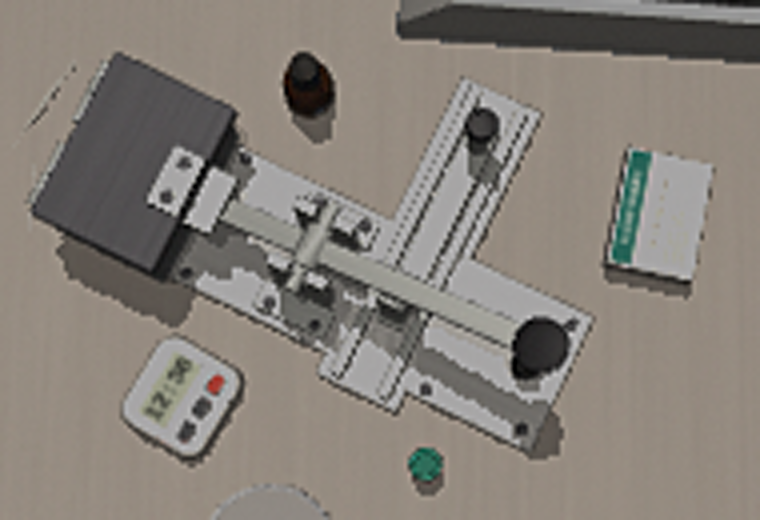

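The crop shows the cap at about (330.7,161), the pad at (345,216.3), and the rail ends at (335.6,154) and (299.8,228) in full-frame pixels. The vial (316.5,246) is near the rail's near end.

```bash
cat > m2.py <<'E'
from h import *
c=load("top"); d=load("scene")
P=lambda u,v:(210+u/4-.375,130+v/4-.375)
def tri(a,b):
    A=[];
    for cam,(u,v) in((c,a),(d,b)):
        T=cam["world_to_cam"]; K=np.array([[cam["fx"],0,cam["cx"]],[0,cam["fy"],cam["cy"]],[0,0,1]]); A.append(K@T[:3])
    X=cv2.triangulatePoints(A[0],A[1],np.array(a,float),np.array(b,float)).ravel(); return X[:3]/X[3]
pad=cast(c,*P(540,343),.138); cap=cast(c,*P(483,122),.075)
e1=cast(c,*P(502,95),.012); e2=cast(c,*P(359,393),.012)
print("pad",pad,"tri",tri(P(540,343),(354.6,180.5))); print("cap",cap,"tri",tri(P(483,122),(295.9,183)))
y=(e2-e1)[:2]; print("len",np.linalg.norm(y)); y/=np.linalg.norm(y); x=np.array([y[1],-y[0]])
# plate corners
k=[cast(c,*P(*p),.008)[:2] for p in((593,318),(530,450))]; print("plate end len",np.linalg.norm(k[0]-k[1]),(k[1]-k[0])/np.linalg.norm(k[1]-k[0]))
print("rail y",y,"yaw",np.arctan2(x[1],x[0]))
o=e1[:2]+.155*y+.06*x; o2=e2[:2]-.06*y+.06*x
print("origin",o,o2,"from pad",pad[:2]+.151*x)
R=np.c_[x,y]
for n,p in(("cap",cap),("pad",pad),("slide",cast(c,*P(606,268),.024)),("slide2",cast(c,*P(632,150),.024)),("dropper",cast(c,*P(310,95),.0)),("vial",cast(c,*P(426,463),.028)),("hotplate",cast(c,*P(400,20),.03))): print(n,p.round(3),(R.T@(p[:2]-(o+o2)/2)).round(4))
from scipy.spatial.transform import Rotation as Ro
print(Ro.from_quat(arm.get_state()["tcp_rot"]).as_matrix().round(3))
E
python3 m2.py
```

```text
pad [ 0.53409559 -0.05103705  0.138     ] tri [ 0.53464306 -0.05109066  0.13595449]
cap [ 0.67997803 -0.02006121  0.075     ] tri [ 0.68077851 -0.02023726  0.07174122]
len 0.2214187535216776
plate end len 0.0965862699827632 [-0.90487511  0.42567716]
rail y [-0.91063284  0.41321645] yaw 1.144812975599176
origin [0.59790231 0.08263375] [0.59205718 0.08528608] from pad [0.59649127 0.0864685 ]
cap [ 0.68  -0.02   0.075] [-0.0596 -0.1204]
pad [ 0.534 -0.051  0.138] [-0.1481 -0.0003]
slide [ 0.596 -0.104  0.024] [-0.1709 -0.079 ]
slide2 [ 0.676 -0.122  0.024] [-0.1539 -0.1583]
dropper [0.715 0.093 0.   ] [ 0.058  -0.1051]
vial [0.468 0.011 0.028] [-0.1187  0.0861]
hotplate [0.759 0.033 0.03 ] [ 0.0218 -0.1705]
[[-0.     0.378 -0.926]
 [ 0.001 -0.926 -0.378]
 [-1.    -0.001  0.   ]]
```

The rail direction, cap and pad agree in two views, and the yaw is 1.145 rad. Well +y is world (-0.911, 0.413) and the post is at (0.680,-0.020). I'll move above the far side of the post with the fingers shut and the jaw line along well x, which is a turn of -5.85 units.

```bash
python3 -m handwheel '[0.03,0.03,0.03,-0.7,1, 0.06,0.06,0.05,-1.4,1, 0.09,0.09,0.05,-2.1,1, 0.12,0.12,0.05,-2.8,1, 0.15,0.15,0.05,-3.5,1, 0.18,0.18,0.05,-4.2,1, 0.21,0.21,0.05,-5,1, 0.24,0.24,0.05,-5.85,1]' 30
```

```text
t: 0.9
ee_pos: [0.4583, -0.2906, 0.2523]
tcp_rot: [-0.691, 0.152, 0.691, 0.152]
force: [0.8, -0.7, -0.0]
grip_width: 0.002
```

```bash
python3 -m handwheel '[0.03,0.03,0,0,1, 0.06,0.06,0,0,1, 0.09,0.09,0,0,1, 0.12,0.12,0,0,1, 0.15,0.15,0,0,1, 0.18,0.18,0,0,1, 0.21,0.21,0,0,1, 0.24,0.24,0,0,1]'
python3 - <<'E'
from h import *
from scipy.spatial.transform import Rotation as Ro
a=grab("top","pics/t2.png");b=grab("scene","pics/s2.png")
im=np.vstack([cv2.resize(a["color"][40:220,250:430],None,fx=1.6,fy=1.6),cv2.resize(b["color"][90:270,180:360],None,fx=1.6,fy=1.6)])
im=np.hstack([cv2.resize(a["color"][40:260,220:430],(400,419)),cv2.resize(b["color"][80:300,180:390],(400,419))])
cv2.imwrite("pics/c2.png",im[:,:,::-1])
s=arm.get_state();p=s["ee_pos"];x=np.array([.413,.911]);y=np.array([-.911,.413]);o=np.array([.5955,.0845])
print(p,"well",x@(p[:2]-o),y@(p[:2]-o),s["q"],s["force"]);print(Ro.from_quat(s["tcp_rot"]).as_matrix().round(3))
E
```

```text
t: 1.7
ee_pos: [0.6991, -0.049, 0.2522]
tcp_rot: [-0.69, 0.152, 0.691, 0.152]
force: [0.7, -0.8, 0.9]
grip_width: 0.001
[ 0.70054571 -0.04538547  0.25029173] well -0.07494178784296116 -0.14933934237880336 [-0.06140878  0.93441983  0.28505264  0.79676268 -0.23345274  1.43487
 -1.85525066] [-0.96660225 -0.7391524  -0.76229976]
[[-0.001 -0.415 -0.91 ]
 [ 0.003 -0.91   0.415]
 [-1.    -0.003  0.002]]
```

View pics/c2.png

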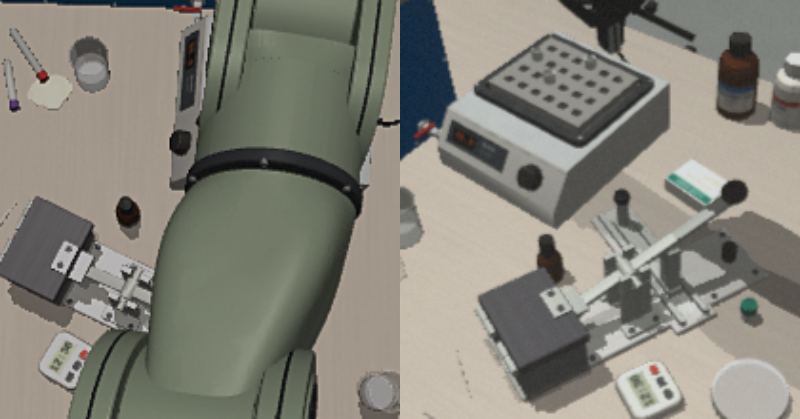

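The scene view shows the gripper hovering beyond the stop, with nothing disturbed. The hotplate is lower than the gripper's body will go. I'll descend beside the post on its outboard side.

```bash
python3 -m handwheel '[0.006,0.014,-0.02,0,1, 0.006,0.014,-0.06,0,1, 0.006,0.014,-0.1,0,1, 0.006,0.014,-0.13,0,1, 0.006,0.014,-0.16,0,1, 0.006,0.014,-0.18,0,1, 0.006,0.014,-0.195,0,1, 0.006,0.014,-0.195,0,1]'
python3 - <<'E'
from h import *
b=grab("scene","pics/s3.png")
cv2.imwrite("pics/c3.png",cv2.resize(b["color"][100:290,190:400],None,fx=3,fy=3)[:,:,::-1])
s=arm.get_state();p=s["ee_pos"];x=np.array([.413,.911]);y=np.array([-.911,.413]);o=np.array([.5955,.0845])
print(p,"well",x@(p[:2]-o),y@(p[:2]-o),s["force"])
E
```

```text
t: 2.6
ee_pos: [0.7055, -0.0315, 0.0534]
tcp_rot: [-0.69, 0.149, 0.692, 0.151]
force: [-0.4, -1.2, -0.3]
grip_width: 0.001
[ 0.70630001 -0.03152196  0.05503167] well -0.059935596317958445 -0.14885587848084844 [-0.79445789 -0.8431603   0.69893596]
```

View pics/c3.png

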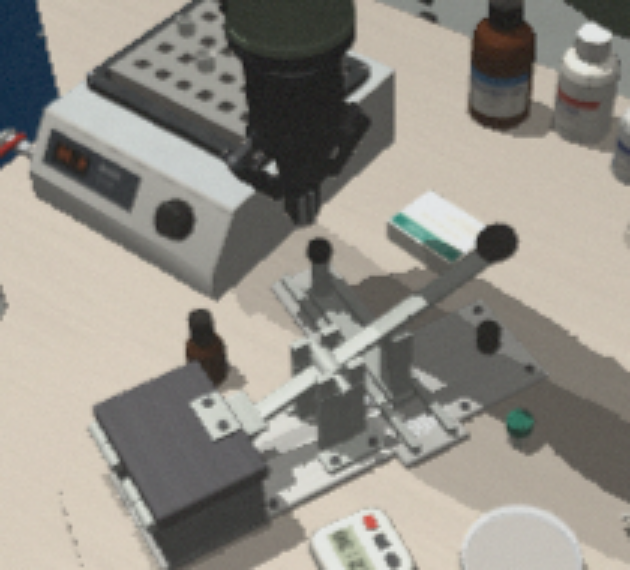

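The view shows the shut fingers (crop 303,215) just behind the post's cap (318,250), and nothing is touched. Now I push along well +y.

```bash
python3 -m handwheel '[-0.005,0.002,-0.005,0,1, -0.011,0.005,-0.005,0,1, -0.018,0.008,-0.005,0,1, -0.025,0.011,-0.005,0,1, -0.032,0.015,-0.005,0,1, -0.039,0.018,-0.005,0,1, -0.047,0.021,-0.005,0,1, -0.047,0.021,-0.005,0,1]'
cat > look.py <<'E'
from h import *
import sys
b=grab("scene",f"pics/s{sys.argv[1]}.png")
cv2.imwrite(f"pics/c{sys.argv[1]}.png",cv2.resize(b["color"][100:290,190:400],None,fx=3,fy=3)[:,:,::-1])
s=arm.get_state();p=s["ee_pos"];x=np.array([.413,.911]);y=np.array([-.911,.413]);o=np.array([.5955,.0845])
print(s["t"],p,"well",x@(p[:2]-o),y@(p[:2]-o),s["force"])
g=cv2.cvtColor(b["color"],cv2.COLOR_RGB2GRAY)
for t in(.03,.036,.042,.046): 
    q=o-.06*x+(-.12+t)*y; print("cap at travel",t,(proj(b,np.r_[q,.075])-[190,100])*3)
E
python3 look.py 4
```

```text
t: 3.45
ee_pos: [0.659, -0.0099, 0.0511]
tcp_rot: [-0.691, 0.149, 0.691, 0.151]
force: [0.5, -0.6, 0.7]
grip_width: -0.001
3.5 [ 0.65948868 -0.01028114  0.0509567 ] well -0.05991829443097412 -0.0974383001270359 [ 0.12673099 -0.65534947 -0.37864548]
cap at travel 0.03 [336.54422695 269.26226986]
cap at travel 0.036 [340.34029677 273.80901802]
cap at travel 0.042 [344.16139269 278.38574123]
cap at travel 0.046 [346.72281584 281.45368954]
```

View pics/c4.png

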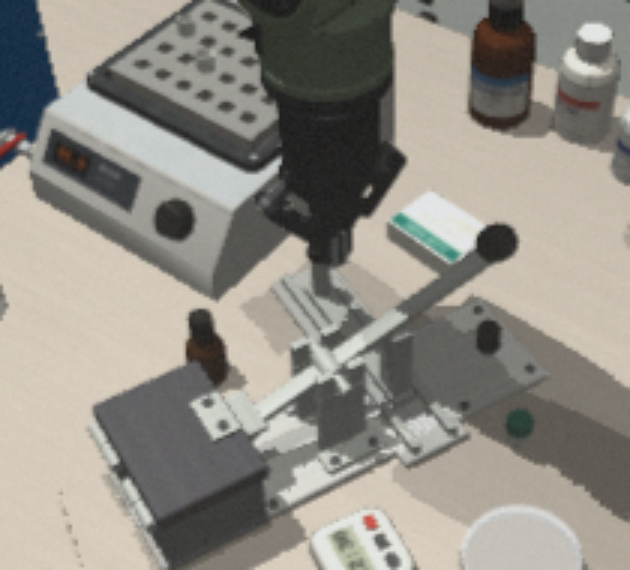

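The post appears not to have moved: its base is still near (322,290), and the finger tips at (330,258) look to be above or at the cap. I'll check the projection numerically.

```bash
python3 - <<'E'
from h import *
x=np.array([.413,.911]);y=np.array([-.911,.413]);o=np.array([.5955,.0845])
b=load("scene")
f=lambda p:((proj(b,p)-[190,100])*3).round()
print("tcp before",f([.7063,-.0315,.055]),f([.7063,-.0315,.085]),"now",f([.6595,-.0103,.051]),f([.6595,-.0103,.081]))
for t in (0,.045):
  q=o-.06*x+(-.12+t)*y; print(t,"post z .075,.045,.02",[f(np.r_[q,z]) for z in(.075,.045,.02)])
  q=o-.06*x+(t)*y; print("prop top",f(np.r_[q,.09]))
i=[cv2.imread(f"pics/c{k}.png")[150:470,220:520] for k in(3,4)]
w=arm.camera("wrist"); cv2.imwrite("pics/w.png",w["color"][:,:,::-1])
cv2.imwrite("pics/cmp.png",np.vstack([cv2.resize(np.hstack(i),(750,400)),cv2.resize(np.pad(w["color"][:,:,::-1],((0,0),(300,300),(0,0)))[:,200:1040],(750,200))]) if 0 else cv2.resize(np.hstack([*i]),(780,416)))
E
```

```text
tcp before [302. 243.] [300. 218.] now [333. 284.] [332. 259.]
0 post z .075,.045,.02 [array([318., 247.]), array([319., 272.]), array([320., 292.])]
prop top [396. 328.]
0.045 post z .075,.045,.02 [array([346., 281.]), array([347., 305.]), array([347., 325.])]
prop top [429. 367.]
```

View pics/cmp.png

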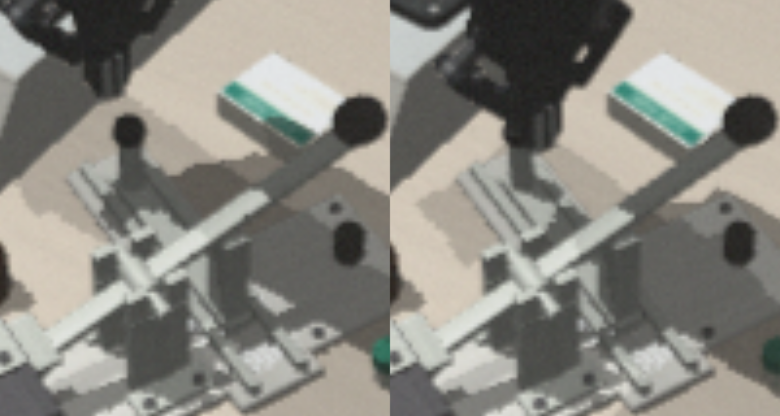

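View pics/w.png

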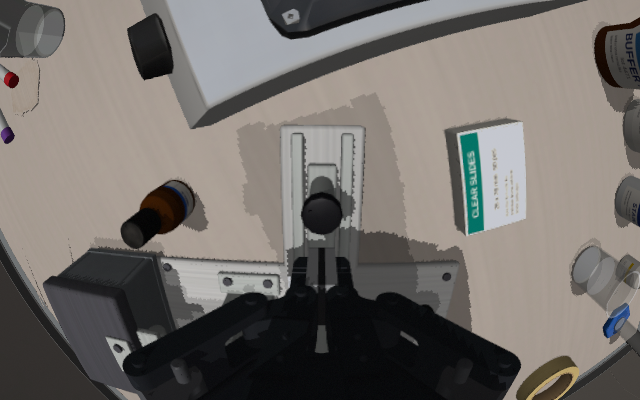

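The comparison and the wrist view show that the post did not move. The finger tips look about 25–30 mm higher than the reported TCP and passed over the cap. I'll triangulate the tip from the scene and wrist views before going on.

```bash
python3 - <<'E'
from h import *
b=load("scene"); w=arm.camera("wrist")
def ray(c,u,v,fish):
    a=np.array([(u-c["cx"])/c["fx"],(v-c["cy"])/c["fy"]])
    if fish: r=np.linalg.norm(a); d=np.r_[a/r*np.sin(r),np.cos(r)]
    else: d=np.r_[a,1]/np.linalg.norm(np.r_[a,1])
    T=w["world_to_cam"] if fish else c["world_to_cam"]; R=T[:3,:3]; return -R.T@T[:3,3],R.T@d
def meet(r1,r2):
    A=np.c_[r1[1],-r2[1]]; s=np.linalg.lstsq(A,r2[0]-r1[0],rcond=None)[0]
    p,q=r1[0]+s[0]*r1[1],r2[0]+s[1]*r2[1]; return (p+q)/2,np.linalg.norm(p-q)
print("wrist cam at",ray(w,300,200,1)[0])
for n,S,W in(("tip",(330,262),(322,262)),("postbase",(322,290),(322,185)),("cap seen before",(318,248),(322,213)),("pad?",(494,242),None),("slidebox corner",(432,193),(523,121))):
    if W is not None: print(n,meet(ray(b,190+S[0]/3,100+S[1]/3,0),ray(w,*W,1)))
print(arm.get_state()["ee_pos"])
E
```

```text
wrist cam at [ 0.73440413 -0.04517836  0.22131109]
tip (array([ 0.65970011, -0.01002381,  0.07764311]), np.float64(0.00222248397736167))
postbase (array([ 0.68145196, -0.02228068,  0.01883284]), np.float64(0.002439188133318806))
cap seen before (array([ 0.68182205, -0.02155313,  0.0711111 ]), np.float64(0.0006470766852232755))
slidebox corner (array([ 0.66679978, -0.18084539,  0.01748872]), np.float64(0.0006611273282991059))
[ 0.65974961 -0.01064023  0.05050196]
```

The tip measures z 0.078 with the TCP reported at 0.0505, so the tips sit 27 mm above the reported TCP, and the xy agrees. The fingers skimmed over the cap without contact. I'll go back outboard and descend to reported z 0.028, which puts the tips at 0.055.

```bash
python3 -m handwheel '[0,0,0.03,0,1, 0.02,-0.01,0.03,0,1, 0.048,-0.022,0.03,0,1, 0.048,-0.022,0.03,0,1, 0.048,-0.022,0.01,0,1, 0.048,-0.022,-0.01,0,1, 0.048,-0.022,-0.022,0,1, 0.048,-0.022,-0.022,0,1]'
```

```text
t: 4.4
ee_pos: [0.7069, -0.0326, 0.0271]
tcp_rot: [-0.69, 0.149, 0.692, 0.151]
force: [0.5, 0.3, -0.1]
grip_width: 0.002
```

```bash
python3 -m handwheel '[-0.005,0.002,0,0,1, -0.011,0.005,0,0,1, -0.016,0.007,0,0,1, -0.016,0.007,0,0,1]'; python3 look.py 5
```

```text
t: 4.8
ee_pos: [0.6908, -0.0251, 0.028]
tcp_rot: [-0.69, 0.149, 0.692, 0.151]
force: [0.4, 0.2, -0.6]
grip_width: -0.001
4.85 [ 0.69101741 -0.02533492  0.02785334] well -0.06061091865553837 -0.1323781789960815 [ 1.15640611  0.79770673 -0.73197432]
cap at travel 0.03 [336.54422695 269.26226986]
cap at travel 0.036 [340.34029677 273.80901802]
cap at travel 0.042 [344.16139269 278.38574123]
cap at travel 0.046 [346.72281584 281.45368954]
```

View pics/c5.png

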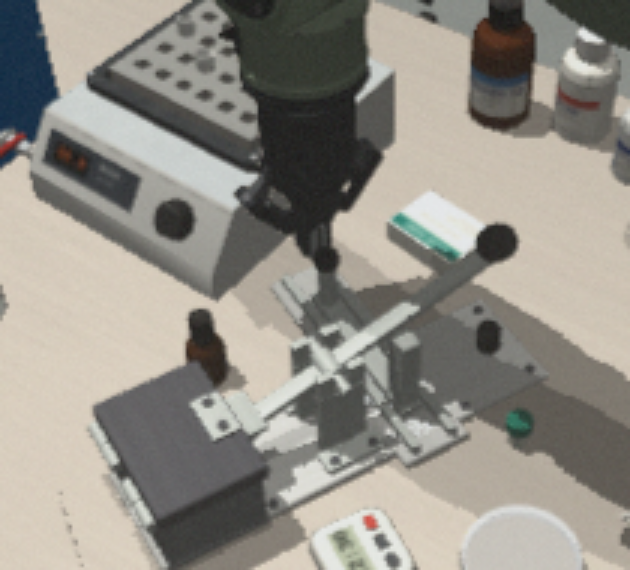

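The cap is now at (327,259), a travel of about 15 mm, and the prop is moving too, so contact is good. The finger-to-post offset is about 27 mm. I'll push another 32 mm.

```bash
python3 -m handwheel '[-0.006,0.003,0,0,1, -0.012,0.0055,0,0,1, -0.018,0.008,0,0,1, -0.024,0.011,0,0,1, -0.029,0.013,0,0,1, -0.029,0.013,0,0,1]'; python3 look.py 6
python3 - <<'E'
import cv2,numpy as np
g=cv2.imread("pics/c6.png",0)[200:340,280:420]
n,l,s,c=cv2.connectedComponentsWithStats((g<45).astype(np.uint8))
for i in range(1,n):
    if s[i,4]>60: print(s[i]+[280,200,0,0,0],c[i]+[280,200])
E
```

```text
t: 5.45
ee_pos: [0.6636, -0.0129, 0.0286]
tcp_rot: [0.692, -0.149, -0.69, -0.151]
force: [13.2, -3.5, -2.2]
grip_width: -0.002
5.5 [ 0.66358664 -0.01293146  0.02853145] well -0.060640278067051745 -0.10226612650918322 [11.37672124 -4.75869009 -2.27482016]
cap at travel 0.03 [336.54422695 269.26226986]
cap at travel 0.036 [340.34029677 273.80901802]
cap at travel 0.042 [344.16139269 278.38574123]
cap at travel 0.046 [346.72281584 281.45368954]
[ 280  200  106   75 3616] [327.14988938 225.29701327]
[332 268  22  25 400] [343.0225 280.59  ]
```

View pics/c6.png

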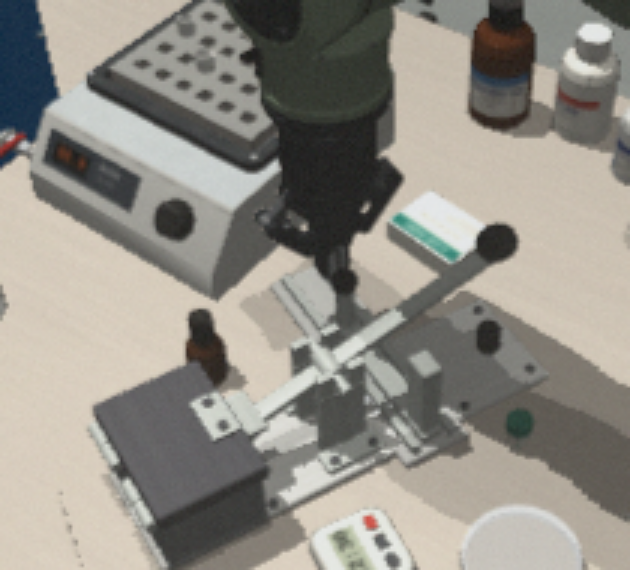

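The stop hit its end (about 12 N). The cap is at (343,280), a travel of about 42 mm, and the prop at (425,365) stands well clear of the lever. I'll back off, lift, and go above the press pad.

```bash
python3 -m handwheel '[0.014,-0.006,0,0,1, 0.014,-0.006,0.04,0,1, 0.014,-0.006,0.085,0,1, 0.014,-0.006,0.13,0,1, 0.014,-0.006,0.155,0,1, -0.03,-0.015,0.155,0,1, -0.07,-0.025,0.155,0,1, -0.11,-0.037,0.155,0,1]'
```

```text
t: 6.3
ee_pos: [0.5512, -0.0497, 0.1835]
tcp_rot: [0.692, -0.149, -0.691, -0.151]
force: [2.1, -0.8, -0.5]
grip_width: 0.001
```

```bash
python3 -m handwheel '[-0.022,-0.007,0,0,1, -0.022,-0.007,0,0,1, -0.022,-0.007,-0.02,0,1, -0.022,-0.007,-0.04,0,1, -0.022,-0.007,-0.055,0,1, -0.022,-0.007,-0.055,0,1]'; python3 look.py 7 | head -1
```

```text
t: 6.9
ee_pos: [0.5285, -0.0563, 0.127]
tcp_rot: [-0.691, 0.149, 0.692, 0.151]
force: [-0.6, 0.2, 0.9]
grip_width: -0.002
6.95 [ 0.52898448 -0.05649423  0.12811731] well -0.1559166517969458 0.002365023125418223 [ 0.40255631 -0.08905142  1.31483805]
```

View pics/c7.png

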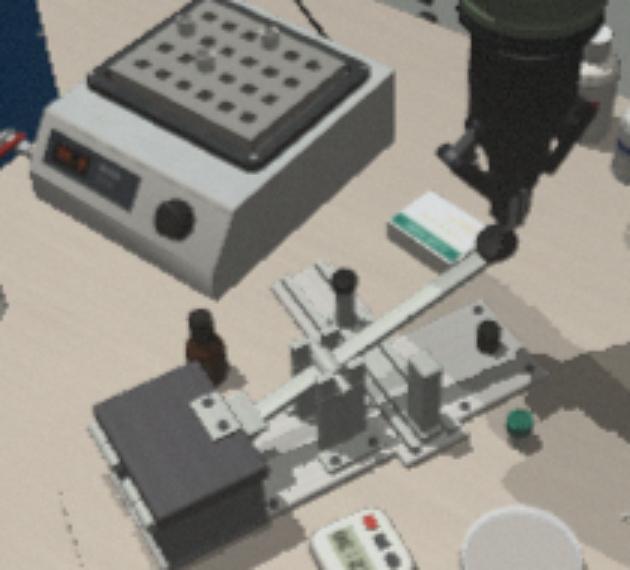

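The view shows the tips at (512,225) just above the pad (495,242). The stop's prop stays clear at (425,375). Now I press down in stages.

```bash
python3 -m handwheel '[0,0,-0.012,0,1, 0,0,-0.025,0,1, 0,0,-0.038,0,1, 0,0,-0.05,0,1, 0,0,-0.062,0,1, 0,0,-0.074,0,1, 0,0,-0.085,0,1, 0,0,-0.085,0,1]'; python3 -m handwheel '[0,0,-0.004,0,1, 0,0,-0.008,0,1, 0,0,-0.012,0,1, 0,0,-0.015,0,1, 0,0,-0.015,0,1]'; python3 look.py 8 | head -1
python3 - <<'E'
from h import *
x=np.array([.413,.911]);y=np.array([-.911,.413]);o=np.array([.5955,.0845]);b=load("scene")
f=lambda p:((proj(b,p)-[190,100])*3).round()
for z in(.05,.055,.06,.07): print(z,f(np.r_[o-.157*x,z]))
E
```

```text
t: 7.75
ee_pos: [0.5285, -0.0562, 0.0417]
tcp_rot: [-0.69, 0.149, 0.692, 0.151]
force: [0.2, -1.6, 1.8]
grip_width: 0.001
t: 8.25
ee_pos: [0.5284, -0.0562, 0.0264]
tcp_rot: [-0.69, 0.149, 0.692, 0.151]
force: [0.7, 0.5, 2.2]
grip_width: 0.003
8.3 [ 0.52838371 -0.05625656  0.0265974 ] well -0.15594825035761248 0.0030104793074471866 [0.432463   0.41100035 1.67732295]
0.05 [496. 312.]
0.055 [496. 308.]
0.06 [497. 304.]
0.07 [498. 296.]
```

View pics/c8.png

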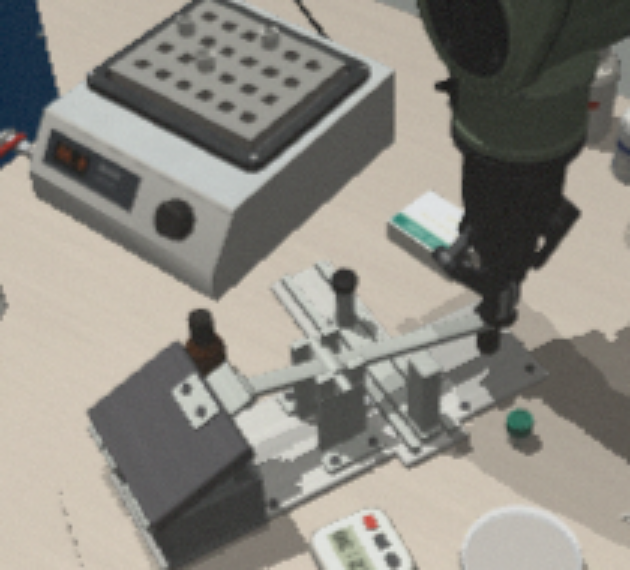

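The flap is raised: the lever is almost down, with the pad just over the bumper (488,340). I'll press the last few millimetres until the force shows the bumper.

```bash
python3 -m handwheel '[0,0,-0.002,0,1, 0,0,-0.004,0,1, 0,0,-0.004,0,1]'
```

```text
t: 8.6
ee_pos: [0.5283, -0.0563, 0.0224]
tcp_rot: [-0.69, 0.149, 0.692, 0.151]
force: [0.6, -0.0, 2.9]
grip_width: 0.004
```

```bash
python3 -m handwheel '[0,0,-0.002,0,1, 0,0,-0.003,0,1, 0,0,-0.003,0,1]'
```

```text
t: 8.9
ee_pos: [0.5288, -0.0561, 0.0207]
tcp_rot: [-0.691, 0.149, 0.691, 0.151]
force: [-5.5, 2.4, 35.9]
grip_width: -0.001
```

That is the bumper (36 N). I'll ease off slightly to a moderate hold.

```bash
python3 -m handwheel '[0,0,0,0,1, 0,0,0,0,1, 0,0,0,0,1]'; python3 look.py 9 | head -1
python3 - <<'E'
import cv2,numpy as np
a,b,c=[cv2.imread(f"pics/s{k}.png").astype(int) for k in(8,9,7)]
# mean change 8->9 over scene; bystander patches 7 vs 9 (scene px)
d=np.abs(a-b).sum(2); print("8-9 changed px flap",(d[205:300,215:280]>60).sum())
for n,(u,v) in dict(dropper=(258,215),timer=(310,285),vial=(363,241),dish=(364,287),cap=(304,194),prop=(331,227),cheek=(304,240),slides=(332,177)).items():
    print(n,np.abs(c-b)[v-8:v+9,u-8:u+9].sum(2).mean().round(1))
E
```

```text
t: 9.2
ee_pos: [0.5287, -0.0562, 0.0213]
tcp_rot: [-0.691, 0.149, 0.691, 0.151]
force: [-2.7, 0.6, 17.6]
grip_width: 0.004
9.25 [ 0.52868734 -0.0561278   0.02129081] well -0.15570555752511614 0.002787048749271175 [-3.40046756  2.03863967 17.73400099]
8-9 changed px flap 130
dropper 51.7
timer 21.1
vial 44.4
dish 25.0
cap 19.9
prop 47.4
cheek 12.4
slides 25.6
```

```bash
python3 - <<'E'
import cv2,numpy as np
for k in("scene0","s3","s9"):
    a=cv2.imread("pics/s3.png" if k=="scene0" else f"pics/{k}.png"); h=cv2.cvtColor(a,cv2.COLOR_BGR2HSV)
    m=cv2.inRange(h,(70,100,30),(95,255,255)); m2=m.copy(); m2[:,:350]=0; m2[:220]=0; m2[260:]=0; m2[:,380:]=0
    y,x=np.nonzero(m2); g=cv2.cvtColor(a,cv2.COLOR_BGR2GRAY)[200:212,248:268]; yy,xx=np.nonzero(g<60)
    print(k,"vial",x.mean(),y.mean(),"dropper cap",248+xx.mean(),200+yy.mean(),len(xx))
E
python3 -c "
from cell import arm
print(arm.finish_job())"
```

```text
scene0 vial 362.6666666666667 239.84444444444443 dropper cap 256.6 207.92 50
s3 vial 362.6666666666667 239.84444444444443 dropper cap 256.6 207.92 50
s9 vial 362.6666666666667 239.77777777777777 dropper cap 256.58490566037733 207.73584905660377 53
the job is handed in; nothing more can be done
None
```

The sample well is open, and I handed the job in with the fingertips still holding the lever down on its bumper, at about 9 s of the allowed 40.

- **Stop:** I pushed the post along the well's +y to its end stop, about 42 mm of travel at roughly 12 N. The scene view showed the prop well clear of the lever before I pressed.
- **Lever:** I pressed the pad down until the force jumped to 36 N at the bumper, then eased off to about 18 N. The last picture I viewed, a few millimetres before the bumper, showed the flap raised and the lever still in its fulcrum. I did not measure the flap's angle, and I saw no picture of the final pose because the 12 views were used up.
- **First push missed:** It moved nothing, because the fingertips sit about 27 mm higher than the reported tool point and passed just over the cap. I triangulated the tips in two views and repeated the push lower.
- **Bystanders:** The vial and the dropper stayed in place to within a fraction of a pixel. For the timer, dish and slide box I only had a rough before-and-after picture comparison, from just before the press to the end, with small differences. I did not check the beaker.
- **Picture differences:** The same comparison showed larger differences around the dropper, the vial and the prop. The centroid check cleared the first two. The one at the prop I put down to the lever and its shadow, without checking further.

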